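Pull the optical filter from a bench photometer and present it to the code reader

TASK

Turn the photometer's lamp dial to zero so that its red pointer stands at the green mark, and only then lift the blue cover flap (it has an orange tab) until it stands open by itself, upright or beyond. Draw the filter slide (with the yellow tab) up out of its slot and present it to the flat code reader: hold it upright and still over the middle of the reader's red window, its foot about 5 cm above the window, without touching the reader. Finish while still holding it there, with the dial at zero and the flap left open, and do not disturb the tube rack, bottle or sharps tub.

Things in the scene. Friction and masses are not known exactly. Their poses are not given: they have to be found in the camera images.
- photometer: White bench photometer, fixed, 220 mm deep (x -120 to +100) x 300 mm wide (y -150 to +150). Origin under its centre at bench height; x to its rear, y to its left, z up. Main top 95 mm high; low front step (x -120 to -58) 50 mm high. On the left, under the flap, an open bay (x -50 to +50, y 5 to 135), floor at height 57 mm. The dial is on the right at x 10, y -88.
- dial (a joint): Lamp dial on the photometer's top, vertical axis, rad. 0: red pointer at the wide green mark, towards the front (-x). Positive: pointer turned anticlockwise from above, up the white scale (ticks 0.2 rad apart); so turn it clockwise to reach zero. Starts at 0.6 to 1.35; range -0.5 to 1.7, no stop at zero. Light friction (0.04 N m); stays where it is left.
- dial_grip (a point): Point on the dial's axis, 24 mm above the photometer's top, at which to grip its black bar. The bar is 44 mm long, 14 mm wide, from 7 to 35 mm above the top; its long axis is this point's x (the pointer is at the -x end), it turns with the dial.
- dial_zero (a point): The green zero mark on the dial's face (fixed), 35 mm in front (-x) of the dial's axis.
- flap (a joint): Hinge of the blue cover flap, rad: 0 closed and level, 1.57 upright, 1.9 stop; starts at 0 to 0.1. Hinge line along the photometer's y at the rear of the bay; the front edge rises and swings to the rear. A stiff hinge (0.13 N m) holds it wherever it is left. Flap 112 mm (hinge to front edge) x 146 mm wide x 6 mm thick.
- flap_hinge (a point): Middle of the flap's hinge line, at photometer x 52, y 70, height 95 mm.
- flap_tab (a point): Grip point in the orange tab reaching forward from the middle of the flap's front edge, 142 mm from the hinge, 5.5 mm above hinge height when closed. Tab 16 mm wide (y), 10 mm thick, sticking out 44 mm beyond the flap's edge; this point is 30 mm beyond that edge. 45 mm of free space under the tab, down to the front step. Moves with the flap.
- filter: Filter slide (about 70 g) under the flap: upright aluminium frame 8 mm thick (x) x 70 mm wide (y) x 49 mm tall with amber glass; on its top middle a yellow tab 12 mm (x) x 22 mm (y) x 28 mm tall. Origin: its foot (centre of lower edge), z up. Loose, 1.5 to 2 mm play; stands 45 mm deep in the slot, its axes along the photometer's, tab's top 89 mm above the bench.
- slot (a point): Mouth of the filter slot, middle of the bay floor (photometer x -5, y 70, height 57 mm): 11 mm (x) by 74 mm (y), 45 mm deep.
- filter_grip (a point): Middle of the yellow tab's grip height, 65 mm above the slide's foot.
- reader: Grey flat code reader, 110 x 110 x 35 mm, fixed to the bench, left or right of the photometer; origin under its centre.
- reader_window (a point): Middle of the reader's upward red window (60 x 60 mm), 36 mm above the bench; z up.
- tube_rack: Bystander: loose clear rack with capped sample tubes, 78 x 102 mm, 92 mm tall, origin under its centre; stands on the other side from the reader.
- reagent: Bystander: white bottle with a red cap, 60 mm across, 100 mm tall, origin under its centre.
- sharps_tub: Bystander: yellow tub with a blue lid, 108 x 108 mm, 132 mm tall, origin under its centre.
Things that resemble listed ones, but are neither listed nor needed, are in the scene too. Of the things that look like the reader, take the one that is nearest to the robot's base at the start.

How it is judged:
By the outcome, as a careful person would: the job done as asked, in the order asked, and still so for the second after the job is handed in, while the arm keeps its last pose, push and grip.
It also fails if it takes over 64 s, if anything falls off the work surface, if the arm or the gripper's body presses on something with over 40 N, if the wrist force passes 120 N, or if a joint passes its speed limit or range.

ROBOT

A 6-joint arm with a two-finger parallel gripper is mounted at the origin on the work surface. World frame = base frame: x ahead of the robot, y to its left, z up, the work surface at z = 0. Lengths are in mm, angles in degrees, forces in N, time in s.
With the tool pointing down it reaches from about 350 to 850 mm from the base axis. Payload 8.1 kg.
Tool frame: the origin (TCP) lies at the very end of the fingers, on their centre line; the grasp point (between the pads) lies 19 mm behind it; x points along the fingers, y is the direction in which the jaws open and shut, and the axes are right-handed (so a half turn about x gives the same grasp; the last joint's range is limited). The gripper opens to 93 mm and grips with 3 to 60 N. Pads are 15 mm wide; open, the fingers measure 128 mm over their backs; the gripper's body (75 mm by 188 mm) begins 65 mm behind the grasp point.
Start: joints at [61.857, 7.471, 85.268, -0, 87.261, -4.893], TCP at [236.832, 551.286, 218.635] pointing down, gripper open.
Joint ranges: [-169.43, 169.43], [-51.17, 129.36], [1.28, 143.12], [-76.62, 256.62], [0, 156.53], [-152.29, 152.29]. Speed limits (degrees/s): [136.94, 136.94, 159.86, 180, 180, 180].

INTERFACE

Orientations are given as a 3x3 rotation matrix whose columns are the frame's x, y, z axes.
In Python, from rig import * gives the robot as it stands.
- The arm moves only by the tool step_arm, never from a script. Its argument "motion" is a list of rows, each an object of numbers: "x", "y", "z": the shift along the world's x, y, z in mm; "rx", "ry", "rz": the turn, a rotation vector about the world's x, y, z in degrees; "hand": the finger opening in mm, from 0 to 93. A call has 1 to 5 rows; each row is the pose to reach, as a shift and turn from the pose commanded when the call began; what a row does not reach only later rows make up. A row lasts 1/10 s, in which the tool goes at most 50 mm and 8.59 degrees, less where a joint would pass 70% of its speed; a pose out of reach is approached as far as the arm can. A call with a gripper value outside its range is refused whole. The fingers move at their own pace and stop on an object; the grip force is fixed at half the most. Time passes only in rows, so rows that repeat a pose let the fingers close. It gives the time, the measured TCP pose, the force and the opening at its end, in the units of the state.
- sense(): the state, without advancing time (a new reading comes with each control period).
- snapshot(name): name is "scene" or "top" or "wrist"; returns (picture, depth): 420x560x3 uint8, red, green, blue; 420x560 float32, mm along the optical axis (not along the pixel's ray), 0 where there is no reading.
- camera_params(name): a dict with "intrinsics" (3x3 intrinsics, pixels), "D" ([k1, k2, p1, p2, k3] as OpenCV has them; the pictures are not rectified), "eye" and "rotation" of the camera in the world. Camera axes: x right, y up, looking along -z (the intrinsics and any distortion apply to the point x, -y, -z); pixel columns grow to the right and rows downward; lengths in mm; the calibration is good to about 2 mm. A picture is of the moment at which its call begins: read the wrist's pose just before it. camera_params takes no time and is no camera call; for the wrist camera it gives the pose at the moment of the call.
- close_job(): hands the job in, once; it reports no verdict.
The state is a dict: "time": time; "joints": joint angles; "qvel": joint speeds; "effort": joint torques, N m; "eef_pos": TCP position; "tool_rot": TCP orientation; "force": force on the tool from outside, world axes, zero at the start; "torque": the same for the moment, N m; "width": finger opening in mm.
Only numpy, scipy, OpenCV 4.12 (cv2) and the standard library are available. Lean on these libraries where they do the work, as an engineer would, in place of code of your own. Each camera call takes 0.05 s, during which the arm holds its last target. There are 200 camera calls.

## Working session

There is one attempt and no reset: what is moved stays moved. The work goes in short steps, Python scripts to look and compute and a tool call to move; the robot and the scene stay as the last step left them, time stands still between calls to the robot, and variables do not carry over. Pictures are saved under pics/ and viewed, about 8 in all and at most 12, crops included, and the job is handed in when it is done.

Besides the shell and the picture viewer there is one more tool, called after ">>>" as name([rows], argument=value, ...), one row to a line, values as JSON. step_arm: Moves the arm, as the interface text tells. Its arguments: {"type":"object","properties":{"motion":{"type":"array","items":{"type":"object","properties":{"x":{"type":"number"},"y":{"type":"number"},"z":{"type":"number"},"rx":{"type":"number"},"ry":{"type":"number"},"rz":{"type":"number"},"hand":{"type":"number"}}}}},"required":["motion"]}

```bash
ls; mkdir -p pics
cat > h.py <<'E'
from rig import *
import numpy as np, cv2
def snap(n):
    p=camera_params(n); im,d=snapshot(n); return im,d,p
def save(im,f): cv2.imwrite('pics/'+f,cv2.cvtColor(im,cv2.COLOR_RGB2BGR))
def ray(p,uv):
    u=cv2.undistortPoints(np.array(uv,float).reshape(-1,1,2),np.array(p['intrinsics'],float),np.array(p['D'],float)).reshape(-1,2)
    d=np.c_[u[:,0],-u[:,1],-np.ones(len(u))]@np.array(p['rotation']).T
    return np.array(p['eye'],float),d
def plane(p,uv,z):
    e,d=ray(p,uv); return e+d*((z-e[2])/d[:,2])[:,None]
def deproj(p,uv,dep):
    e,d=ray(p,uv); return e+d*np.array(dep)[:,None]
def project(p,P):
    c=(np.array(P,float).reshape(-1,3)-p['eye'])@np.array(p['rotation']); c=c*[1,-1,-1]
    return cv2.projectPoints(c,np.zeros(3),np.zeros(3),np.array(p['intrinsics'],float),np.array(p['D'],float))[0].reshape(-1,2)
E
python3 - <<'E'
from h import *
import pickle
for n in('top','scene'):
    im,d,p=snap(n); save(im,n+'0.png'); pickle.dump((im,d,p),open(n+'0.pkl','wb')); print(n,p)
print(sense())
E
```

```text
pics
top {'intrinsics': array([[412.89900247,   0.        , 278.02847056],
       [  0.        , 412.89900247, 216.88803082],
       [  0.        ,   0.        ,   1.        ]]), 'D': array([-0.09432341,  0.        ,  0.        ,  0.        ,  0.        ]), 'eye': array([ 480.27377738,   57.40035706, 1090.25453509]), 'rotation': array([[-0.02684575,  0.99100535, -0.1311019 ],
       [-0.99904634, -0.03111574, -0.03063047],
       [-0.03443429,  0.13015458,  0.99089559]])}
scene {'intrinsics': array([[399.58403869,   0.        , 269.74426299],
       [  0.        , 399.58403869, 211.65080497],
       [  0.        ,   0.        ,   1.        ]]), 'D': array([-0.11856637,  0.        ,  0.        ,  0.        ,  0.        ]), 'eye': array([1205.12985667,  603.63665065, 1051.91704048]), 'rotation': array([[-0.68505207, -0.56794753,  0.45622282],
       [ 0.72849215, -0.53552767,  0.42721106],
       [ 0.00168648,  0.62501657,  0.78060966]])}
{'time': 0.1, 'joints': array([ 6.18561501e+01,  7.51063396e+00,  8.53229313e+01,  1.71101820e-04,
        8.72604784e+01, -4.89389293e+00]), 'qvel': array([-0.09613277, -0.01788894, -0.11296316, -0.03440553, -0.02231533,
       -0.02379172]), 'effort': array([ 7.09808046e-04, -5.61334062e+01, -4.93099988e+01,  7.70000531e-02,
        2.89612496e-02, -6.58764861e-05]), 'eef_pos': array([236.59292593, 550.83314451, 217.69490838]), 'tool_rot': array([[-7.76842661e-04,  3.94742665e-01,  9.18791394e-01],
       [-1.44589712e-03,  9.18790267e-01, -3.94743403e-01],
       [-9.99998653e-01, -1.63513135e-03, -1.42998193e-04]]), 'force': array([-0.57547868,  0.39658622, -0.29989952]), 'torque': array([ 0.0101388 ,  0.00690258, -0.0057257 ]), 'width': 93.06857703350224}
```

View pics/top0.png

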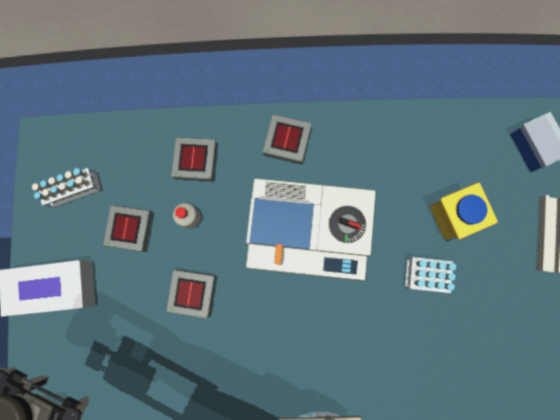

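View pics/scene0.png

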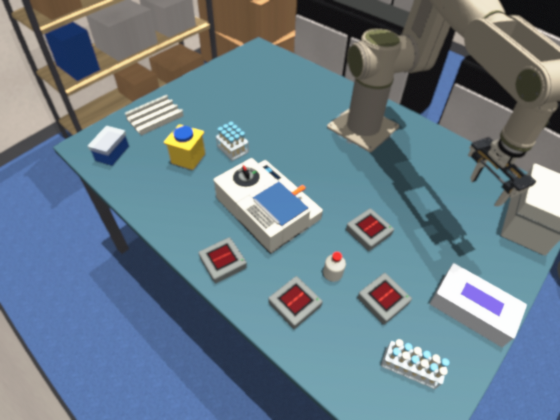

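The top view shows the photometer at about (310,230) with its front towards the robot, the flap at (282,222), the orange tab at (279,254) and the dial at (347,224). Four reader-like boxes stand at (191,294), (127,228), (193,158) and (287,138). The real tube rack is at (433,275), the bottle at (186,214) and the tub at (468,212).

Run:
```python
from h import *
import pickle
im,d,p=pickle.load(open('top0.pkl','rb'))
hsv=cv2.cvtColor(im,cv2.COLOR_RGB2HSV)
for c in [(191,294),(127,228),(193,158),(287,138)]:
    P=plane(p,[c],36)[0]; print('reader',c,P.round(),np.hypot(*P[:2]).round())
H,S,V=[hsv[...,i].astype(int) for i in range(3)]
def blob(m,roi,z,name):
    x0,y0,x1,y1=roi; mm=np.zeros(m.shape,np.uint8); mm[y0:y1,x0:x1]=m[y0:y1,x0:x1]
    n,l,s,c=cv2.connectedComponentsWithStats(mm); i=1+s[1:,4].argmax(); cs=np.argwhere(l==i)[:,::-1]
    box=cv2.boxPoints(cv2.minAreaRect(cs.astype(np.float32)))
    P=plane(p,box,z); print(name,'area',s[i,4],'cen',plane(p,[c[i]],z)[0].round(1),'med depth z',np.median(deproj(p,cs,d[cs[:,1],cs[:,0]])[:,2]).round(1)); print(' box',P[:,:2].round(1).tolist(), 'sides',np.linalg.norm(P[1]-P[0]).round(),np.linalg.norm(P[2]-P[1]).round(),'ang',np.degrees(np.arctan2(*(P[1]-P[0])[[1,0]])).round(1),)
    return l==i
red=((H<8)|(H>172))&(S>120)&(V>60)
blob((abs(H-108)<12)&(S>110)&(V>90),(235,185,325,260),98,'flap')
blob((H>5)&(H<18)&(S>140)&(V>140),(265,235,295,275),103,'tab')
blob(red,(325,205,375,245),130,'pointer')
blob((abs(H-60)<15)&(S>120)&(V>60),(325,205,375,250),98,'green')
blob(((H<8)|(H>172))&(S>100),(165,265,220,325),36,'window')
blob((S<60)&(V>190),(240,175,380,285),80,'white')
blob((V<70),(325,200,372,247),100,'dial')
for n,b,f in(('a',(235,170,385,290),5),):
    x0,y0,x1,y1=b; save(cv2.resize(im[y0:y1,x0:x1],None,fx=f,fy=f,interpolation=cv2.INTER_CUBIC),'crop_top.png')
```

```text
reader (191, 294) [428. 317.  36.] 533.0
reader (127, 228) [603. 489.  36.] 776.0
reader (193, 158) [785. 312.  36.] 845.0
reader (287, 138) [830.  61.  36.] 832.0
flap area 2340 cen [596.2  80.1  98. ] med depth z 102.8
 box [[555.0, 155.2], [657.8, 141.8], [637.8, 4.5], [535.9, 19.6]] sides 104.0 139.0 ang -7.4
tab area 98 cen [522.1  89.7 103. ] med depth z 107.4
 box [[501.0, 98.6], [543.9, 94.4], [542.6, 81.3], [499.7, 85.6]] sides 43.0 13.0 ang -5.6
pointer area 54 cen [584.3 -89.6 130. ] med depth z 131.0
 box [[585.6, -74.1], [595.0, -78.1], [583.1, -106.7], [573.7, -102.7]] sides 10.0 31.0 ang -23.1
green area 8 cen [554.4 -72.9  98. ] med depth z 98.5
 box [[560.2, -71.7], [560.1, -74.1], [550.5, -73.6], [550.6, -71.2]] sides 2.0 10.0 ang -91.8
window area 570 cen [429.1 321.9  36. ] med depth z 37.0
 box [[404.2, 357.4], [464.9, 346.7], [453.9, 286.5], [393.5, 297.3]] sides 62.0 61.0 ang -10.0
white area 3345 cen [617.1 -36.   80. ] med depth z 95.7
 box [[553.1, 168.7], [714.0, 149.6], [672.1, -156.6], [513.6, -131.6]] sides 162.0 309.0 ang -6.8
dial area 63 cen [593.8 -72.2 100. ] med depth z 129.3
 box [[595.5, -54.7], [607.0, -59.9], [587.9, -103.1], [576.4, -97.8]] sides 13.0 47.0 ang -24.1
```

View pics/crop_top.png

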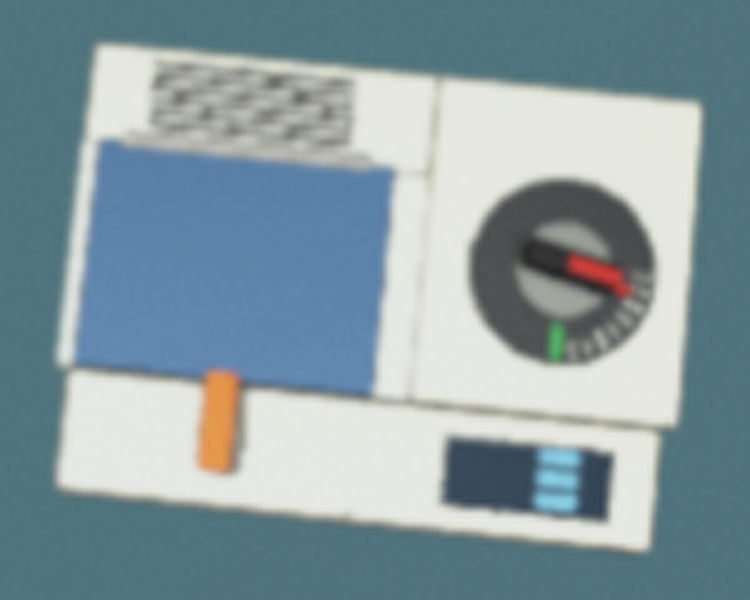

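Photometer yaw is about -7.5°, origin about (591,10), dial about (589,-78) and dial angle about 1.28 rad. The reader nearest the base is at (429,322). Next I move over the photometer, turning the jaws to suit the bar.

>>> step_arm([
  {"x": 24, "y": -40, "z": 15, "rz": -7},
  {"x": 48, "y": -80, "z": 30, "rz": -14},
  {"x": 72, "y": -120, "z": 45, "rz": -21},
  {"x": 96, "y": -160, "z": 60, "rz": -28},
  {"x": 120, "y": -200, "z": 75, "rz": -35},
])

```text
schema error: expected keys x, y, z, rx, ry, rz, hand
```

>>> step_arm([
  {"x": 24, "y": -40, "z": 15, "rz": -7},
  {"x": 48, "y": -80, "z": 20, "rz": -14},
  {"x": 72, "y": -120, "z": 25, "rz": -21},
  {"x": 96, "y": -160, "z": 25, "rz": -28},
  {"x": 120, "y": -200, "z": 25, "rz": -35},
])

```text
schema error: expected keys x, y, z, rx, ry, rz, hand
```

>>> step_arm([
  {"x": 20, "y": -40, "rz": -7},
  {"x": 40, "y": -80, "rz": -14},
  {"x": 60, "y": -120, "rz": -20},
  {"x": 70, "y": -160, "rz": -20},
  {"x": 70, "y": -180, "rz": -20},
])

```text
schema error: expected keys x, y, z, rx, ry, rz, hand
```

Run:
```python
from h import *
import pickle
s=sense();print(s['eef_pos'],s['joints'].round(1),s['tool_rot'].round(3),s['time'])
im,d,p=snap('wrist'); save(im,'w1.png'); pickle.dump((im,d,p),open('w1.pkl','wb')); print(p['eye'],p['rotation'].round(3),p['intrinsics'][0,0])
R=s['tool_rot'];print('cam in tool',R.T@(p['eye']-s['eef_pos']), (R.T@p['rotation']).round(3))
```

```text
[236.59292593 550.83314451 217.69490838] [61.9  7.5 85.3  0.  87.3 -4.9] [[-0.001  0.395  0.919]
 [-0.001  0.919 -0.395]
 [-1.    -0.002 -0.   ]] 0.1
[176.27100353 576.59680593 384.05795319] [[ 0.396 -0.892 -0.217]
 [ 0.918  0.384  0.096]
 [-0.002 -0.238  0.971]] 362.903652334448
cam in tool [-166.35321167   -0.41226046  -65.61708816] [[ 0.001  0.238 -0.971]
 [ 1.     0.001  0.001]
 [ 0.001 -0.971 -0.238]]
```

View pics/w1.png

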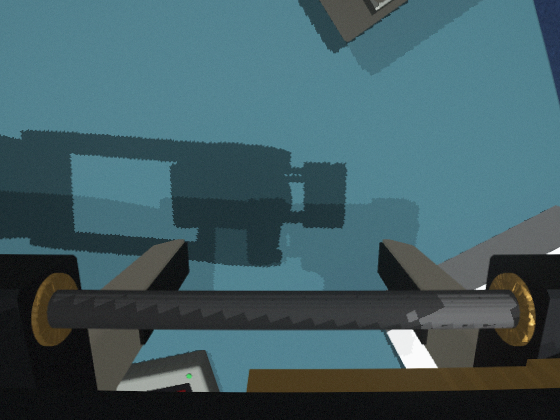

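The old message lacked keys, so nothing moved. The wrist picture only shows bench, with the fingertips near row 250. I repeat the move with all keys.

>>> step_arm([
  {"x": 24, "y": -40, "z": 15, "rx": 0, "ry": 0, "rz": -7, "hand": 93},
  {"x": 48, "y": -80, "z": 30, "rx": 0, "ry": 0, "rz": -14, "hand": 93},
  {"x": 72, "y": -120, "z": 45, "rx": 0, "ry": 0, "rz": -21, "hand": 93},
  {"x": 96, "y": -160, "z": 60, "rx": 0, "ry": 0, "rz": -28, "hand": 93},
  {"x": 120, "y": -200, "z": 75, "rx": 0, "ry": 0, "rz": -35, "hand": 93},
])

```text
time: 0.65
eef_pos: [357.2, 349.6, 294.0]
tool_rot: [[-0.0, 0.853, 0.522], [-0.0, 0.522, -0.853], [-1.0, -0.0, 0.0]]
force: [1.4, 1.8, 0.8]
width: 93.0
```

>>> step_arm([
  {"x": 24, "y": -40, "z": 15, "rx": 0, "ry": 0, "rz": -7, "hand": 93},
  {"x": 48, "y": -80, "z": 20, "rx": 0, "ry": 0, "rz": -14, "hand": 93},
  {"x": 72, "y": -120, "z": 25, "rx": 0, "ry": 0, "rz": -21, "hand": 93},
  {"x": 96, "y": -160, "z": 25, "rx": 0, "ry": 0, "rz": -28, "hand": 93},
  {"x": 120, "y": -200, "z": 25, "rx": 0, "ry": 0, "rz": -35, "hand": 93},
])

```text
time: 1.15
eef_pos: [477.5, 149.5, 318.8]
tool_rot: [[0.0, 0.998, -0.062], [0.0, -0.062, -0.998], [-1.0, 0.0, -0.0]]
force: [1.3, 0.9, -0.1]
width: 92.8
```

>>> step_arm([
  {"x": 20, "y": -40, "z": 0, "rx": 0, "ry": 0, "rz": -7, "hand": 93},
  {"x": 40, "y": -80, "z": 0, "rx": 0, "ry": 0, "rz": -14, "hand": 93},
  {"x": 60, "y": -120, "z": 0, "rx": 0, "ry": 0, "rz": -20, "hand": 93},
  {"x": 80, "y": -160, "z": 0, "rx": 0, "ry": 0, "rz": -20, "hand": 93},
  {"x": 90, "y": -180, "z": 0, "rx": 0, "ry": 0, "rz": -20, "hand": 93},
])

```text
time: 1.65
eef_pos: [567.5, -32.1, 317.8]
tool_rot: [[-0.001, 0.918, -0.397], [-0.001, -0.397, -0.918], [-1.0, -0.001, 0.001]]
force: [-0.1, 0.4, -0.2]
width: 92.9
```

>>> step_arm([
  {"x": 0, "y": 0, "z": 0, "rx": 0, "ry": 0, "rz": 0, "hand": 93},
  {"x": 0, "y": 0, "z": 0, "rx": 0, "ry": 0, "rz": 0, "hand": 93},
])

```text
time: 1.85
eef_pos: [566.6, -28.8, 318.1]
tool_rot: [[-0.001, 0.918, -0.396], [0.001, -0.396, -0.918], [-1.0, -0.001, -0.0]]
force: [-0.8, -0.1, 0.6]
width: 92.8
```

Run:
```python
from h import *
import pickle
s=sense();print(s['eef_pos'],s['joints'].round(1),s['tool_rot'].round(3),s['time'])
im,d,p=snap('wrist'); save(im,'w2.png'); pickle.dump((im,d,p),open('w2.pkl','wb'))
```

```text
[566.58398555 -28.82735854 318.06200895] [-8.1  1.4 81.4  0.  97.3 15.2] [[-0.001  0.918 -0.396]
 [ 0.001 -0.396 -0.918]
 [-1.    -0.001 -0.   ]] 1.85
```

View pics/w2.png

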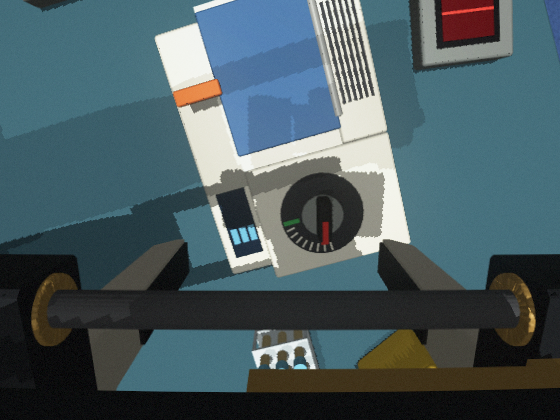

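The wrist view shows the dial disc at about (322,212), the green mark at (291,223), the red pointer at (326,233) and the tab at (197,93). The bar lies almost square to the jaws.

```bash
cat > meas.py <<'E'
from h import *
def masks(im):
    hsv=cv2.cvtColor(im,cv2.COLOR_RGB2HSV); H,S,V=[hsv[...,i].astype(int) for i in range(3)]
    return dict(red=((H<8)|(H>172))&(S>140)&(V>70),green=(abs(H-65)<20)&(S>110)&(V>50),orange=(H>5)&(H<18)&(S>140)&(V>120),
      dark=(V<80)&(S<110),blue=(abs(H-108)<12)&(S>100)&(V>90),yellow=(abs(H-26)<6)&(S>120)&(V>100))
def blob(m,roi):
    x0,y0,x1,y1=roi; mm=np.zeros(m.shape,np.uint8); mm[y0:y1,x0:x1]=m[y0:y1,x0:x1]
    n,l,s,c=cv2.connectedComponentsWithStats(mm); i=1+s[1:,4].argmax()
    return np.argwhere(l==i)[:,::-1],c[i]
def lineang(P): return np.degrees(np.arctan2(*np.linalg.svd(P[:,:2]-P[:,:2].mean(0))[2][0][::-1]))
E
python3 - <<'E'
from meas import *
import pickle
im,d,p=pickle.load(open('w2.pkl','rb')); M=masks(im)
r=(270,165,375,262)
px,c=blob(M['red'],r); zr=np.median(deproj(p,px,d[px[:,1],px[:,0]])[:,2]); R=plane(p,[c],130)[0]; print('red',c,R,zr,len(px))
px,c=blob(M['green'],r); G=plane(p,[c],97)[0]; print('green',c,G,len(px))
px,c=blob(M['dark']|M['green']|M['red'],r); (cc,rad)=cv2.minEnclosingCircle(px.astype(np.float32)); print('disc',cc,rad,plane(p,[cc],98)[0])
# bar: pixels with depth height >120
X=np.arange(270,375);Y=np.arange(165,262);g=np.stack(np.meshgrid(X,Y),-1).reshape(-1,2)
Q=deproj(p,g,d[g[:,1],g[:,0]]); b=(Q[:,2]>120)&(Q[:,2]<140); B=plane(p,g[b],130); print('bar',b.sum(),B.mean(0),lineang(B),np.median(Q[b,2]))
bb=cv2.minAreaRect(B[:,:2].astype(np.float32)); print(bb)
px,c=blob(M['orange'],(160,70,235,115)); T=plane(p,px,105.5); print('tab',T.mean(0),cv2.minAreaRect(T[:,:2].astype(np.float32)),np.median(deproj(p,px,d[px[:,1],px[:,0]])[:,2]),lineang(T))
px,c=blob(M['blue'],(190,0,345,160)); print('flap z',np.percentile(deproj(p,px,d[px[:,1],px[:,0]])[:,2],[5,50,95]))
F=deproj(p,px,d[px[:,1],px[:,0]]);A=np.c_[F[:,:2],np.ones(len(F))];print('plane',np.linalg.lstsq(A,F[:,2],rcond=None)[0])
# white box edges: bottom-right boundary
hs=(im.min(2)>150).astype(np.uint8)
for name,seg in(('right side edge',[(275,274),(408,240)]),('rear edge',[(385,130),(408,238)])):
    print(name,plane(p,seg,95).round(1).tolist())
E
```

```text
red [325.25174825 232.83916084] [586.61282331 -90.34101781 130.        ] 131.54655741715584 143
green [291.08571429 221.94285714] [555.92964128 -74.80501077  97.        ] 70
disc (321.68084716796875, 212.36170959472656) 41.391822814941406 [591.22648197 -77.79050897  98.        ]
bar 632 [590.40595083 -77.59209257 130.        ] -110.69218265008323 130.07658813353513
((589.9386596679688, -78.41529083251953), (46.714439392089844, 14.349681854248047), 68.46235656738281)
tab [522.93762904  89.05278351 105.5       ] ((522.6437377929688, 89.03727722167969), (15.55348014831543, 47.6141242980957), 82.12080383300781) 107.0354868263359 172.07883228407294
flap z [100.83495875 102.30865817 103.74838311]
plane [ 1.97870318e-02 -8.48380855e-02  9.79314820e+01]
right side edge [[514.1, -125.7, 95.0], [669.2, -147.6, 95.0]]
rear edge [[686.1, -21.9, 95.0], [670.0, -145.3, 95.0]]
```

>>> step_arm([
  {"x": 12, "y": -25, "z": -30, "rx": 0, "ry": 0, "rz": 2, "hand": 60},
  {"x": 24, "y": -49, "z": -70, "rx": 0, "ry": 0, "rz": 2, "hand": 50},
  {"x": 24, "y": -49, "z": -115, "rx": 0, "ry": 0, "rz": 2, "hand": 50},
  {"x": 24, "y": -49, "z": -155, "rx": 0, "ry": 0, "rz": 2, "hand": 50},
  {"x": 24, "y": -49, "z": -170, "rx": 0, "ry": 0, "rz": 2, "hand": 50},
])

```text
time: 2.4
eef_pos: [587.7, -75.8, 143.7]
tool_rot: [[-0.007, 0.933, -0.361], [0.002, -0.361, -0.933], [-1.0, -0.007, 0.001]]
force: [-0.4, 0.7, -0.5]
width: 57.3
```

>>> step_arm([
  {"x": 0, "y": 0, "z": -15, "rx": 0, "ry": 0, "rz": 0, "hand": 45},
  {"x": 0, "y": 0, "z": -30, "rx": 0, "ry": 0, "rz": 0, "hand": 45},
  {"x": 0, "y": 0, "z": -41, "rx": 0, "ry": 0, "rz": 0, "hand": 45},
  {"x": 0, "y": 0, "z": -41, "rx": 0, "ry": 0, "rz": 0, "hand": 45},
])

```text
time: 2.8
eef_pos: [590.4, -77.4, 106.8]
tool_rot: [[-0.001, 0.932, -0.362], [0.0, -0.362, -0.932], [-1.0, -0.001, 0.0]]
force: [-0.3, 0.4, -0.3]
width: 45.1
```

>>> step_arm([
  {"x": 0, "y": 0, "z": 0, "rx": 0, "ry": 0, "rz": 0, "hand": 10},
  {"x": 0, "y": 0, "z": 0, "rx": 0, "ry": 0, "rz": 0, "hand": 10},
  {"x": 0, "y": 0, "z": 0, "rx": 0, "ry": 0, "rz": 0, "hand": 10},
  {"x": 0, "y": 0, "z": 0, "rx": 0, "ry": 0, "rz": 0, "hand": 10},
  {"x": 0, "y": 0, "z": 0, "rx": 0, "ry": 0, "rz": 0, "hand": 10},
])

```text
time: 3.3
eef_pos: [591.6, -78.0, 108.3]
tool_rot: [[0.002, 0.932, -0.363], [-0.0, -0.363, -0.932], [-1.0, 0.002, -0.0]]
force: [3.1, -1.1, 1.4]
width: 13.7
```

The bar is gripped (width 13.7 mm). I turn it clockwise by about 76.5°.

>>> step_arm([
  {"x": 0, "y": 0, "z": 0, "rx": 0, "ry": 0, "rz": -7, "hand": 10},
  {"x": 0, "y": 0, "z": 0, "rx": 0, "ry": 0, "rz": -14, "hand": 10},
  {"x": 0, "y": 0, "z": 0, "rx": 0, "ry": 0, "rz": -21, "hand": 10},
  {"x": 0, "y": 0, "z": 0, "rx": 0, "ry": 0, "rz": -28, "hand": 10},
  {"x": 0, "y": 0, "z": 0, "rx": 0, "ry": 0, "rz": -35, "hand": 10},
])

```text
time: 3.8
eef_pos: [592.1, -78.4, 108.3]
tool_rot: [[0.003, 0.551, -0.834], [-0.001, -0.834, -0.551], [-1.0, 0.003, -0.002]]
force: [5.0, -2.5, -2.8]
width: 13.9
```

>>> step_arm([
  {"x": 0, "y": 0, "z": 0, "rx": 0, "ry": 0, "rz": -7, "hand": 10},
  {"x": 0, "y": 0, "z": 0, "rx": 0, "ry": 0, "rz": -14, "hand": 10},
  {"x": 0, "y": 0, "z": 0, "rx": 0, "ry": 0, "rz": -21, "hand": 10},
  {"x": 0, "y": 0, "z": 0, "rx": 0, "ry": 0, "rz": -28, "hand": 10},
  {"x": 0, "y": 0, "z": 0, "rx": 0, "ry": 0, "rz": -35, "hand": 10},
])

```text
time: 4.3
eef_pos: [592.3, -79.0, 108.3]
tool_rot: [[0.003, -0.027, -1.0], [-0.002, -1.0, 0.027], [-1.0, 0.002, -0.003]]
force: [5.6, -5.2, -2.9]
width: 13.7
```

>>> step_arm([
  {"x": 0, "y": 0, "z": 0, "rx": 0, "ry": 0, "rz": -4, "hand": 10},
  {"x": 0, "y": 0, "z": 0, "rx": 0, "ry": 0, "rz": -6.5, "hand": 10},
  {"x": 0, "y": 0, "z": 0, "rx": 0, "ry": 0, "rz": -6.5, "hand": 10},
  {"x": 0, "y": 0, "z": 0, "rx": 0, "ry": 0, "rz": -6.5, "hand": 10},
])

```text
time: 4.7
eef_pos: [592.2, -79.1, 108.3]
tool_rot: [[0.003, -0.136, -0.991], [-0.002, -0.991, 0.136], [-1.0, 0.002, -0.004]]
force: [6.8, -5.6, -3.3]
width: 13.8
```

>>> step_arm([
  {"x": 0, "y": 0, "z": 0, "rx": 0, "ry": 0, "rz": 0, "hand": 45},
  {"x": 0, "y": 0, "z": 0, "rx": 0, "ry": 0, "rz": 0, "hand": 45},
  {"x": 0, "y": 0, "z": 0, "rx": 0, "ry": 0, "rz": 0, "hand": 45},
])

```text
time: 5.0
eef_pos: [590.6, -77.5, 107.5]
tool_rot: [[-0.001, -0.135, -0.991], [0.0, -0.991, 0.135], [-1.0, -0.0, 0.001]]
force: [0.2, 0.3, -0.2]
width: 33.1
```

>>> step_arm([
  {"x": 0, "y": 0, "z": 25, "rx": 0, "ry": 0, "rz": 0, "hand": 45},
  {"x": 0, "y": 0, "z": 60, "rx": 0, "ry": 0, "rz": 0, "hand": 45},
  {"x": 0, "y": 0, "z": 100, "rx": 0, "ry": 0, "rz": 0, "hand": 93},
  {"x": 0, "y": 0, "z": 130, "rx": 0, "ry": 0, "rz": 0, "hand": 93},
  {"x": 0, "y": 0, "z": 130, "rx": 0, "ry": 0, "rz": 0, "hand": 93},
])

```text
time: 5.5
eef_pos: [593.4, -78.1, 243.9]
tool_rot: [[0.009, -0.135, -0.991], [-0.002, -0.991, 0.135], [-1.0, 0.001, -0.009]]
force: [0.9, -0.1, 0.6]
width: 64.3
```

Run:
```python
from h import *
import pickle
s=sense();print(s['eef_pos'],s['joints'].round(1),s['tool_rot'].round(3),s['time'])
im,d,p=snap('wrist'); save(im,'w3.png'); pickle.dump((im,d,p),open('w3.pkl','wb'))
```

```text
[593.41540531 -78.07383603 243.92832867] [-12.4   6.2  84.    0.   89.3  85.3] [[ 0.009 -0.135 -0.991]
 [-0.002 -0.991  0.135]
 [-1.     0.001 -0.009]] 5.5
```

View pics/w3.png

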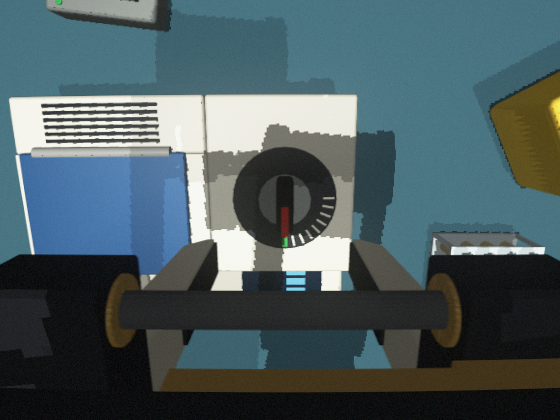

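The red pointer (285,225) now stands at the green mark (285,242). I measure the bar's angle against the photometer's edges.

Run:
```python
from meas import *
import pickle
im,d,p=pickle.load(open('w3.pkl','rb')); M=masks(im)
r=(230,140,340,262)
px,cr=blob(M['red'],r);R=plane(p,[cr],130)[0]; print('red',cr,R)
px,cg=blob(M['green'],r); G=plane(p,[cg],97)[0]; print('green',cg,G)
X=np.arange(235,336);Y=np.arange(150,262);g=np.stack(np.meshgrid(X,Y),-1).reshape(-1,2)
Q=deproj(p,g,d[g[:,1],g[:,0]]); b=(Q[:,2]>123)&(Q[:,2]<140); B=plane(p,g[b],130); print('bar',b.sum(),B.mean(0),lineang(B),cv2.minAreaRect(B[:,:2].astype(np.float32)))
# photometer edges from white mask: rear edge and right edge, at z=95
w=((im.min(2)>110)).astype(np.uint8)
rear=np.array([(x,np.argmax(w[60:140,x])+60) for x in range(220,350,3)]);P=plane(p,rear,95);f=np.polyfit(P[:,1],P[:,0],1);print('rear yaw',-np.degrees(np.arctan(f[0])),P.mean(0),np.abs(np.polyval(f,P[:,1])-P[:,0]).max())
side=np.array([(np.argmax(im[y,300:400,0]<95)+300 if 0 else 399-np.argmax((im[y,300:400,0][::-1]>110)),y) for y in range(100,260,4)]);P2=plane(p,side,95);f2=np.polyfit(P2[:,0],P2[:,1],1);print('side yaw',np.degrees(np.arctan(f2[0])),P2.mean(0),np.abs(np.polyval(f2,P2[:,0])-P2[:,1]).max())
```

```text
red [284.2744186  221.46046512] [579.46109763 -77.73194617 130.        ]
green [284.91304348 242.23913043] [550.89702517 -74.58724512  97.        ]
bar 925 [591.79360671 -79.18057482 130.        ] 172.20383694604695 ((590.88720703125, -79.08023071289062), (12.915307998657227, 45.75049591064453), 82.20292663574219)
rear yaw -7.778998619352866 [679.26448373 -91.66028886  95.        ] 0.07495430809751724
side yaw -7.782428751105819 [ 599.75727656 -141.37907074   95.        ] 1.8997194456691204
```

Dial error is about 0° (bar 172.2°, edges say 172.2°). Photometer yaw is -7.78°, origin (593.3, 9.9). Next come closed fingers tilted 45°, to reach under the tab and push the flap up.

>>> step_arm([
  {"x": -27, "y": 35, "z": 5, "rx": -1.1, "ry": -7.9, "rz": 0, "hand": 0},
  {"x": -54, "y": 71, "z": 5, "rx": -2.2, "ry": -15.9, "rz": 0, "hand": 0},
  {"x": -80, "y": 106, "z": 5, "rx": -3.3, "ry": -23.8, "rz": 0, "hand": 0},
  {"x": -107, "y": 142, "z": 5, "rx": -4.3, "ry": -31.7, "rz": 0, "hand": 0},
  {"x": -134, "y": 177, "z": 5, "rx": -5.4, "ry": -39.6, "rz": 0, "hand": 0},
])

```text
time: 6.05
eef_pos: [485.4, 60.2, 242.9]
tool_rot: [[0.487, -0.139, -0.862], [-0.076, -0.99, 0.117], [-0.87, 0.008, -0.493]]
force: [-1.0, 0.7, 0.5]
width: 38.0
```

>>> step_arm([
  {"x": 0, "y": 0, "z": 0, "rx": -0.7, "ry": -5, "rz": 0, "hand": 0},
  {"x": 0, "y": 0, "z": 0, "rx": -0.7, "ry": -5, "rz": 0, "hand": 0},
  {"x": 0, "y": 0, "z": 0, "rx": -0.7, "ry": -5, "rz": 0, "hand": 0},
])

```text
time: 6.35
eef_pos: [486.0, 59.9, 244.0]
tool_rot: [[0.557, -0.138, -0.819], [-0.086, -0.99, 0.109], [-0.826, 0.01, -0.564]]
force: [0.2, -0.0, -0.2]
width: 14.0
```

Run:
```python
from h import *
s=sense();print(s['eef_pos'],s['joints'].round(1),s['tool_rot'].round(3),s['time'],s['width'])
a=np.radians(-7.78);u=np.array([np.cos(a),np.sin(a)]);v=np.array([-u[1],u[0]]);q=s['eef_pos'][:2]-[593.3,9.85];print('local',q@u,q@v)
```

```text
[485.96570355  59.88456331 243.97901466] [  8.3 -47.1 132.2 -10.8  62.3 108.3] [[ 0.557 -0.138 -0.819]
 [-0.086 -0.99   0.109]
 [-0.826  0.01  -0.564]] 6.35 14.013542843212997
local -113.11946597644855 35.04418834054449
```

The arm comes near its joint limits at this tilt (34° reached). I will grip the tab with this tilt instead and carry it round its arc, then push the flap past upright.

>>> step_arm([
  {"x": 19, "y": 15, "z": -15, "rx": 0, "ry": 0, "rz": 0, "hand": 45},
  {"x": 37, "y": 30, "z": -40, "rx": 0, "ry": 0, "rz": 0, "hand": 45},
  {"x": 37, "y": 30, "z": -75, "rx": 0, "ry": 0, "rz": 0, "hand": 45},
  {"x": 37, "y": 30, "z": -100, "rx": 0, "ry": 0, "rz": 0, "hand": 45},
  {"x": 37, "y": 30, "z": -100, "rx": 0, "ry": 0, "rz": 0, "hand": 45},
])

```text
time: 6.85
eef_pos: [521.5, 88.0, 139.1]
tool_rot: [[0.55, -0.141, -0.823], [-0.089, -0.99, 0.11], [-0.831, 0.013, -0.557]]
force: [0.2, 0.1, 0.3]
width: 44.5
```

```bash
cat > loc.py <<'E'
from h import *
def loc():
    s=sense();print(s['eef_pos'].round(1),s['joints'].round(1),s['tool_rot'][:,0].round(3),s['time'],s['width'],s['force'].round(1))
    a=np.radians(-7.78);u=np.array([np.cos(a),np.sin(a)]);v=np.array([-u[1],u[0]]);q=s['eef_pos'][:2]-[593.3,9.85];x=s['tool_rot'][:,0]
    print('local',(q@u).round(1),(q@v).round(1),'grasp',(q@u-19*x[:2]@u).round(1),(q@v-19*x[:2]@v).round(1),(s['eef_pos'][2]-19*x[2]).round(1),'tilt',np.degrees(np.arcsin(x[:2]@u)).round(1))
    return s
E
python3 - <<'E'
from loc import *
from meas import *
loc()
im,d,p=snap('wrist'); save(im,'w4.png'); M=masks(im)
px,c=blob(M['orange'],(0,0,560,300)); T=plane(p,px,106.5); print(c,len(px),'tab',T.mean(0),cv2.minAreaRect(T[:,:2].astype(np.float32)),np.median(deproj(p,px,d[px[:,1],px[:,0]])[:,2]))
E
```

```text
[521.5  88.  139.1] [ 12.4 -31.8 134.2 -16.3  46.8 118.3] [ 0.55  -0.089 -0.831] 6.85 44.461230438221826 [0.2 0.1 0.3]
local -81.7 67.7 grasp -92.3 68.0 154.9 tilt 33.8
[279.09473061 259.36885731] 1689 tab [527.34918645  88.52970264 106.5       ] ((527.8811645507812, 88.40357971191406), (15.433058738708496, 36.49628448486328), 82.37467193603516) 106.93088549110871
```

View pics/w4.png

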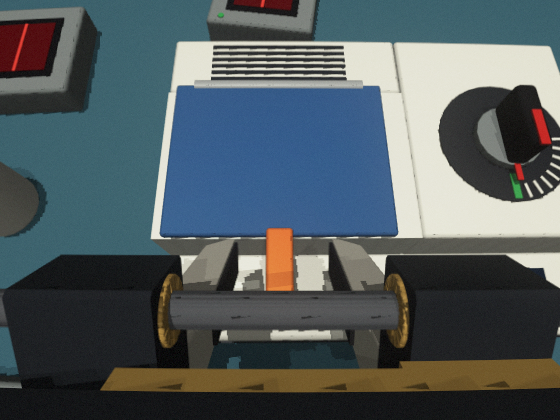

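The tab (280,258) lies centred between the fingers. I lower the hand and grip it.

>>> step_arm([
  {"x": 0, "y": 0, "z": -20, "rx": 0, "ry": 0, "rz": 0, "hand": 45},
  {"x": 0, "y": 0, "z": -40, "rx": 0, "ry": 0, "rz": 0, "hand": 45},
  {"x": 0, "y": 0, "z": -53, "rx": 0, "ry": 0, "rz": 0, "hand": 45},
  {"x": 0, "y": 0, "z": -53, "rx": 0, "ry": 0, "rz": 0, "hand": 10},
  {"x": 0, "y": 0, "z": -53, "rx": 0, "ry": 0, "rz": 0, "hand": 10},
])

```text
time: 7.4
eef_pos: [525.0, 89.4, 93.9]
tool_rot: [[0.56, -0.14, -0.817], [-0.086, -0.99, 0.11], [-0.824, 0.009, -0.567]]
force: [0.9, -0.6, 0.2]
width: 33.4
```

>>> step_arm([
  {"x": 0, "y": 0, "z": 0, "rx": 0, "ry": 0, "rz": 0, "hand": 10},
  {"x": 0, "y": 0, "z": 0, "rx": 0, "ry": 0, "rz": 0, "hand": 10},
  {"x": 0, "y": 0, "z": 0, "rx": 0, "ry": 0, "rz": 0, "hand": 10},
])

```text
time: 7.7
eef_pos: [524.4, 89.4, 93.3]
tool_rot: [[0.561, -0.139, -0.816], [-0.087, -0.99, 0.109], [-0.823, 0.009, -0.567]]
force: [2.3, -3.5, 1.2]
width: 15.8
```

Run:
```python
from loc import *
s=loc()
# arc: rigid rotation of TCP about hinge by t, tool turned by k*t
a=np.radians(-7.78);u=np.array([np.cos(a),np.sin(a),0]);v=np.array([-u[1],u[0],0])
h=np.array([593.3,9.85,95])+52*u; r=s['eef_pos']-h
X=s['tool_rot'][:,0]; g=s['eef_pos']-19*X
for t in range(0,75,8):
    R=cv2.Rodrigues(v*np.radians(t))[0]
    print(t,'shift',(R@r-r).round(1),'rot',(v*t).round(2))
```

```text
[524.4  89.4  93.3] [ 12.5 -27.4 136.8 -18.9  39.5 121.7] [ 0.561 -0.087 -0.823] 7.7 15.809672075714671 [ 2.3 -3.5  1.2]
local -79.0 69.5 grasp -89.8 69.7 108.9 tilt 34.6
0 shift [0. 0. 0.] rot [0. 0. 0.]
8 shift [ 1.  -0.1 18.2] rot [1.08 7.93 0.  ]
16 shift [ 4.6 -0.6 36.2] rot [ 2.17 15.85  0.  ]
24 shift [10.5 -1.4 53.4] rot [ 3.25 23.78  0.  ]
32 shift [18.8 -2.6 69.7] rot [ 4.33 31.71  0.  ]
40 shift [29.3 -4.  84.6] rot [ 5.41 39.63  0.  ]
48 shift [41.7 -5.7 97.9] rot [ 6.5  47.56  0.  ]
56 shift [ 55.8  -7.6 109.4] rot [ 7.58 55.48  0.  ]
64 shift [ 71.4  -9.8 118.7] rot [ 8.66 63.41  0.  ]
72 shift [ 88.1 -12.  125.8] rot [ 9.75 71.34  0.  ]
```

Gripped at 15.8 mm. I follow the arc.

>>> step_arm([
  {"x": 0.4, "y": 0, "z": 9, "rx": 0.5, "ry": 4, "rz": 0, "hand": 10},
  {"x": 1, "y": 0, "z": 18, "rx": 1.1, "ry": 7.9, "rz": 0, "hand": 10},
  {"x": 2.5, "y": -0.3, "z": 27, "rx": 1.6, "ry": 11.9, "rz": 0, "hand": 10},
  {"x": 4.6, "y": -0.6, "z": 36, "rx": 2.2, "ry": 15.9, "rz": 0, "hand": 10},
  {"x": 10.5, "y": -1.4, "z": 53, "rx": 3.2, "ry": 23.8, "rz": 0, "hand": 10},
])

```text
time: 8.2
eef_pos: [532.3, 88.4, 143.8]
tool_rot: [[0.174, -0.133, -0.976], [-0.034, -0.991, 0.129], [-0.984, 0.011, -0.177]]
force: [6.4, -9.3, -4.8]
width: 15.9
```

Run:
```python
from loc import *
s=loc()
```

```text
[532.3  88.4 143.8] [  6.1  -8.8 109.9  -3.2  69.1 104.6] [ 0.174 -0.034 -0.984] 8.2 15.881006528856933 [ 6.4 -9.3 -4.8]
local -71.1 69.6 grasp -74.4 69.8 162.5 tilt 10.2
```

>>> step_arm([
  {"x": 4, "y": -0.5, "z": 8, "rx": 0.5, "ry": 4, "rz": 0, "hand": 10},
  {"x": 8.3, "y": -1.2, "z": 16.3, "rx": 1.1, "ry": 7.9, "rz": 0, "hand": 10},
  {"x": 18.8, "y": -2.6, "z": 31, "rx": 2.2, "ry": 15.9, "rz": 0, "hand": 10},
  {"x": 31, "y": -4.3, "z": 44.5, "rx": 3.2, "ry": 23.8, "rz": 0, "hand": 10},
  {"x": 45, "y": -6.2, "z": 56, "rx": 4.3, "ry": 31.7, "rz": 0, "hand": 10},
])

```text
time: 8.7
eef_pos: [578.4, 82.0, 202.3]
tool_rot: [[-0.362, -0.129, -0.923], [0.038, -0.992, 0.123], [-0.931, 0.009, 0.364]]
force: [-2.6, 0.8, -0.5]
width: 15.8
```

>>> step_arm([
  {"x": 0, "y": 0, "z": 0, "rx": 0, "ry": 0, "rz": 0, "hand": 10},
  {"x": 0, "y": 0, "z": 0, "rx": 0, "ry": 0, "rz": 0, "hand": 10},
])

```text
time: 8.9
eef_pos: [579.9, 81.8, 196.2]
tool_rot: [[-0.36, -0.13, -0.924], [0.038, -0.991, 0.125], [-0.932, 0.01, 0.362]]
force: [9.5, -2.0, -19.4]
width: 15.5
```

Run:
```python
from loc import *
s=loc()
```

```text
[579.9  81.8 196.2] [  1.3  27.2  66.6   2.8 107.2  99.2] [-0.36   0.038 -0.932] 8.9 15.453976775158624 [  9.5  -2.  -19.4]
local -23.0 69.5 grasp -16.2 69.7 213.9 tilt -21.2
```

The flap is at about 60°. I continue along the arc without tilting further, so the tab pivots between the pads.

>>> step_arm([
  {"x": 11, "y": -1.5, "z": 3, "rx": 0.3, "ry": 2, "rz": 0, "hand": 10},
  {"x": 22, "y": -3, "z": 5, "rx": 0.5, "ry": 4, "rz": 0, "hand": 10},
  {"x": 33, "y": -4.5, "z": 8, "rx": 0.8, "ry": 6, "rz": 0, "hand": 10},
  {"x": 44, "y": -6, "z": 10, "rx": 1.1, "ry": 8, "rz": 0, "hand": 10},
  {"x": 55, "y": -7.5, "z": 11, "rx": 1.1, "ry": 8, "rz": 0, "hand": 10},
])

```text
time: 9.4
eef_pos: [632.5, 74.8, 213.7]
tool_rot: [[-0.485, -0.127, -0.865], [0.055, -0.992, 0.115], [-0.873, 0.008, 0.489]]
force: [-4.6, -0.6, 7.9]
width: 15.8
```

Run:
```python
from loc import *
s=loc()
```

```text
[632.5  74.8 213.7] [  0.2  44.8  42.6   3.8 121.6  98.8] [-0.485  0.055 -0.873] 9.4 15.803487128625584 [-4.6 -0.6  7.9]
local 30.0 69.7 grasp 39.3 69.9 230.3 tilt -29.2
```

>>> step_arm([
  {"x": 11, "y": -1.5, "z": 1, "rx": 0, "ry": 0, "rz": 0, "hand": 10},
  {"x": 22, "y": -3, "z": 0, "rx": 0, "ry": 0, "rz": 0, "hand": 10},
  {"x": 33, "y": -4.5, "z": -1, "rx": 0, "ry": 0, "rz": 0, "hand": 10},
  {"x": 42, "y": -5.7, "z": -3, "rx": 0, "ry": 0, "rz": 0, "hand": 10},
  {"x": 42, "y": -5.7, "z": -3, "rx": 0, "ry": 0, "rz": 0, "hand": 10},
])

```text
time: 9.9
eef_pos: [675.9, 69.0, 210.9]
tool_rot: [[-0.481, -0.128, -0.868], [0.055, -0.992, 0.116], [-0.875, 0.008, 0.484]]
force: [1.4, -1.8, 8.7]
width: 15.6
```

Run:
```python
from loc import *
s=loc()
im,d,p=snap('scene'); save(im[120:300,150:390].repeat(3,0).repeat(3,1),'s5.png')
```

```text
[675.9  69.  210.9] [ -0.2  54.5  28.3   3.8 126.   98.7] [-0.481  0.055 -0.875] 9.9 15.550569107513232 [ 1.4 -1.8  8.7]
local 73.8 69.8 grasp 83.0 70.0 227.5 tilt -28.9
```

View pics/s5.png

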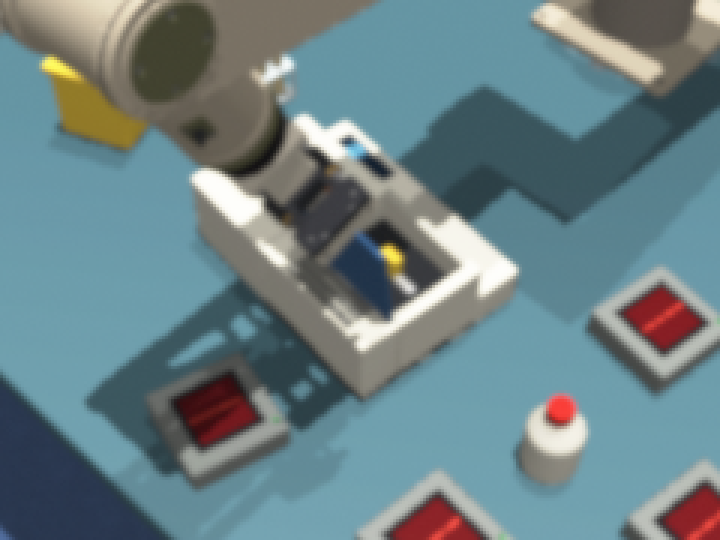

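The scene picture shows the flap standing open past upright (about 100°) with the yellow filter tab uncovered. I release and withdraw upward.

>>> step_arm([
  {"x": 0, "y": 0, "z": 0, "rx": 0, "ry": 0, "rz": 0, "hand": 40},
  {"x": 0, "y": 0, "z": 0, "rx": 0, "ry": 0, "rz": 0, "hand": 40},
  {"x": 0, "y": 0, "z": 0, "rx": 0, "ry": 0, "rz": 0, "hand": 40},
  {"x": 7, "y": -1, "z": 20, "rx": 0, "ry": 0, "rz": 0, "hand": 40},
  {"x": 15, "y": -2, "z": 45, "rx": 0, "ry": 0, "rz": 0, "hand": 40},
])

```text
time: 10.45
eef_pos: [689.1, 67.2, 252.0]
tool_rot: [[-0.488, -0.128, -0.864], [0.055, -0.992, 0.116], [-0.871, 0.009, 0.491]]
force: [0.9, 0.1, 0.5]
width: 39.9
```

>>> step_arm([
  {"x": 0, "y": 0, "z": 40, "rx": 0, "ry": 0, "rz": 0, "hand": 40},
  {"x": 0, "y": 0, "z": 80, "rx": 0, "ry": 0, "rz": 0, "hand": 40},
  {"x": -15, "y": 2, "z": 105, "rx": -1, "ry": -7.9, "rz": 0, "hand": 40},
  {"x": -40, "y": 5, "z": 115, "rx": -2.2, "ry": -15.9, "rz": 0, "hand": 40},
  {"x": -75, "y": 8, "z": 115, "rx": -3.2, "ry": -23.8, "rz": 0, "hand": 40},
])

```text
time: 10.95
eef_pos: [655.1, 73.0, 366.9]
tool_rot: [[-0.29, -0.133, -0.948], [0.031, -0.991, 0.129], [-0.956, 0.008, 0.292]]
force: [0.6, 0.7, 1.5]
width: 39.9
```

>>> step_arm([
  {"x": -25, "y": 3, "z": 0, "rx": -0.7, "ry": -5.2, "rz": 0, "hand": 50},
  {"x": -40, "y": 5, "z": 0, "rx": -0.7, "ry": -5.2, "rz": 0, "hand": 50},
  {"x": -40, "y": 5, "z": 0, "rx": -0.7, "ry": -5.2, "rz": 0, "hand": 50},
])

```text
time: 11.25
eef_pos: [611.6, 78.8, 367.5]
tool_rot: [[-0.207, -0.132, -0.97], [0.02, -0.991, 0.131], [-0.978, 0.008, 0.207]]
force: [-0.8, -0.5, 0.7]
width: 49.6
```

Run:
```python
from loc import *
from meas import *
import pickle
s=loc();print(s['tool_rot'].round(3))
im,d,p=snap('wrist'); save(im,'w6.png'); pickle.dump((im,d,p),open('w6.pkl','wb')); M=masks(im)
px,c=blob(M['yellow'],(150,60,420,262)); T=plane(p,px,89); print(c,len(px),'tab',T.mean(0),cv2.minAreaRect(T[:,:2].astype(np.float32)),np.percentile(deproj(p,px,d[px[:,1],px[:,0]])[:,2],[5,50,95]))
```

```text
[611.6  78.8 367.5] [  1.7  22.3  53.4   1.6 116.2  99.9] [-0.207  0.02  -0.978] 11.25 49.57736025205024 [-0.8 -0.5  0.7]
local 8.8 70.8 grasp 12.8 71.0 386.1 tilt -12.0
[[-0.207 -0.132 -0.97 ]
 [ 0.02  -0.991  0.131]
 [-0.978  0.008  0.207]]
[281.06870229 134.91221374] 262 tab [600.04015097  79.95966523  89.        ] ((599.9012451171875, 80.05919647216797), (21.639373779296875, 16.99579429626465), 82.2439193725586) [67.66943819 88.6150032  90.43604878]
```

View pics/w6.png

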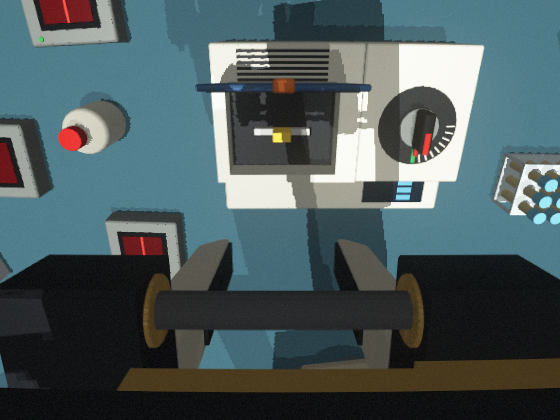

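The flap stands edge-on at row 88, the dial is still at the mark, and the yellow tab top is at (281,135).

Run:
```python
from loc import *
from meas import *
import pickle
from scipy.spatial.transform import Rotation as Rot
im,d,p=pickle.load(open('w6.pkl','rb')); M=masks(im)
px,c=blob(M['yellow'],(150,60,420,262)); Q=deproj(p,px,d[px[:,1],px[:,0]]); t=Q[:,2]>84; T=plane(p,px[t],89)
r=cv2.minAreaRect(T[:,:2].astype(np.float32)); print(t.sum(),T.mean(0),r)
g=np.argwhere(M['blue'][60:110,180:390])[:,::-1]+[180,60]; F=deproj(p,g,d[g[:,1],g[:,0]]); print('flap',len(g),np.percentile(F[:,2],[5,95]))
a=np.radians(-7.78);u=np.array([np.cos(a),np.sin(a)]);o=F[(F[:,2]>90)&(F[:,2]<230)]; lx=(o[:,:2]-[593.3,9.85])@u; print(len(o),np.percentile(lx,[5,50,95]))
g=g[d[g[:,1],g[:,0]]>0]
s=sense();R=s['tool_rot']; 
for y in(-97.8,):
    Y=np.array([np.cos(np.radians(y)),np.sin(np.radians(y)),0]);X=np.array([0,0,-1.]);W=np.c_[X,Y,np.cross(X,Y)]
    print('rotvec',Rot.from_matrix(W@R.T).as_rotvec(degrees=True))
```

```text
189 [598.27677478  80.0579597   89.        ] ((598.729736328125, 80.218505859375), (21.639373779296875, 12.167614936828613), 82.24089813232422)
flap 1148 [ -1.28540883 206.57488237]
157 [65.12164517 67.30192625 69.50416304]
rotvec [ -1.15634935 -11.89361935  -0.13662564]
```

Tab top is at (598.4, 80.1), agreeing with the slot position. The wrist camera side would come close to the open flap, so I level the tool and turn it half round (j6 has the range).

>>> step_arm([
  {"x": -7, "y": 1, "z": 0, "rx": -0.7, "ry": -7, "rz": 0, "hand": 50},
  {"x": -13, "y": 1.3, "z": 0, "rx": -1.2, "ry": -11.9, "rz": 0, "hand": 50},
  {"x": -13, "y": 1.3, "z": 0, "rx": -1.2, "ry": -11.9, "rz": 0, "hand": 50},
])

```text
time: 11.6
eef_pos: [601.0, 79.6, 366.5]
tool_rot: [[0.001, -0.134, -0.991], [-0.001, -0.991, 0.134], [-1.0, 0.001, -0.001]]
force: [0.0, 0.1, 0.5]
width: 50.3
```

>>> step_arm([
  {"x": 0, "y": 0, "z": 0, "rx": 0, "ry": 0, "rz": 8, "hand": 50},
  {"x": 0, "y": 0, "z": 0, "rx": 0, "ry": 0, "rz": 16, "hand": 50},
  {"x": 0, "y": 0, "z": 0, "rx": 0, "ry": 0, "rz": 24, "hand": 50},
  {"x": 0, "y": 0, "z": 0, "rx": 0, "ry": 0, "rz": 32, "hand": 50},
  {"x": 0, "y": 0, "z": 0, "rx": 0, "ry": 0, "rz": 40, "hand": 50},
])

```text
time: 12.1
eef_pos: [603.4, 79.0, 367.0]
tool_rot: [[-0.001, 0.539, -0.843], [-0.001, -0.843, -0.539], [-1.0, 0.0, 0.001]]
force: [-0.4, -0.7, -0.9]
width: 49.7
```

>>> step_arm([
  {"x": 0, "y": 0, "z": 0, "rx": 0, "ry": 0, "rz": 8, "hand": 50},
  {"x": 0, "y": 0, "z": 0, "rx": 0, "ry": 0, "rz": 16, "hand": 50},
  {"x": 0, "y": 0, "z": 0, "rx": 0, "ry": 0, "rz": 24, "hand": 50},
  {"x": 0, "y": 0, "z": 0, "rx": 0, "ry": 0, "rz": 32, "hand": 50},
  {"x": 0, "y": 0, "z": 0, "rx": 0, "ry": 0, "rz": 40, "hand": 50},
])

```text
time: 12.6
eef_pos: [603.4, 79.0, 367.0]
tool_rot: [[-0.0, 0.954, -0.299], [-0.0, -0.299, -0.954], [-1.0, -0.0, 0.0]]
force: [0.2, 0.7, -0.2]
width: 50.1
```

>>> step_arm([
  {"x": 0, "y": 0, "z": 0, "rx": 0, "ry": 0, "rz": 8, "hand": 50},
  {"x": 0, "y": 0, "z": 0, "rx": 0, "ry": 0, "rz": 16, "hand": 50},
  {"x": 0, "y": 0, "z": 0, "rx": 0, "ry": 0, "rz": 24, "hand": 50},
  {"x": 0, "y": 0, "z": 0, "rx": 0, "ry": 0, "rz": 32, "hand": 50},
  {"x": 0, "y": 0, "z": 0, "rx": 0, "ry": 0, "rz": 40, "hand": 50},
])

```text
time: 13.1
eef_pos: [603.4, 79.0, 367.0]
tool_rot: [[-0.0, 0.923, 0.384], [0.0, 0.384, -0.923], [-1.0, -0.0, -0.001]]
force: [-1.0, 0.7, 0.8]
width: 50.4
```

>>> step_arm([
  {"x": 0, "y": 0, "z": 0, "rx": 0, "ry": 0, "rz": 8, "hand": 50},
  {"x": 0, "y": 0, "z": 0, "rx": 0, "ry": 0, "rz": 16, "hand": 50},
  {"x": 0, "y": 0, "z": 0, "rx": 0, "ry": 0, "rz": 24, "hand": 50},
  {"x": 0, "y": 0, "z": 0, "rx": 0, "ry": 0, "rz": 32, "hand": 50},
  {"x": 0, "y": 0, "z": 0, "rx": 0, "ry": 0, "rz": 40, "hand": 50},
])

```text
time: 13.6
eef_pos: [603.4, 79.0, 367.0]
tool_rot: [[-0.001, 0.46, 0.888], [0.001, 0.888, -0.46], [-1.0, 0.001, -0.001]]
force: [-0.8, -1.1, -0.3]
width: 50.1
```

>>> step_arm([
  {"x": 0, "y": 0, "z": 0, "rx": 0, "ry": 0, "rz": 8, "hand": 50},
  {"x": 0, "y": 0, "z": 0, "rx": 0, "ry": 0, "rz": 16, "hand": 50},
  {"x": 0, "y": 0, "z": 0, "rx": 0, "ry": 0, "rz": 20, "hand": 50},
  {"x": 0, "y": 0, "z": 0, "rx": 0, "ry": 0, "rz": 20, "hand": 50},
  {"x": 0, "y": 0, "z": 0, "rx": 0, "ry": 0, "rz": 20, "hand": 50},
])

```text
time: 14.1
eef_pos: [602.9, 79.1, 366.7]
tool_rot: [[-0.001, 0.137, 0.991], [0.001, 0.991, -0.137], [-1.0, 0.001, -0.001]]
force: [0.5, 1.1, 0.1]
width: 50.1
```

Run:
```python
from loc import *
from meas import *
from scipy.spatial.transform import Rotation as Rot
s=loc();R=s['tool_rot']
Y=np.array([np.cos(np.radians(82.2)),np.sin(np.radians(82.2)),0]);X=np.array([0,0,-1.]);W=np.c_[X,Y,np.cross(X,Y)]
print('rotvec',Rot.from_matrix(W@R.T).as_rotvec(degrees=True))
im,d,p=snap('wrist'); save(im,'w7.png'); M=masks(im)
px,c=blob(M['yellow'],(200,60,360,262)); Q=deproj(p,px,d[px[:,1],px[:,0]]); t=Q[:,2]>84; T=plane(p,px[t],89)
print(c,t.sum(),T.mean(0),cv2.minAreaRect(T[:,:2].astype(np.float32)))
```

```text
[602.9  79.1 366.7] [ 2.600e+00  8.200e+00  6.920e+01  1.000e-01  1.026e+02 -7.950e+01] [-0.001  0.001 -1.   ] 14.1 50.06837652284214 [0.5 1.1 0.1]
local 0.2 69.9 grasp 0.2 69.9 385.7 tilt -0.0
rotvec [-0.05616229 -0.02943229  0.07149715]
[283.81767956 168.43093923] 164 [596.4351955   79.92934322  89.        ] ((596.2099609375, 79.71199798583984), (19.70355987548828, 11.09432601928711), 82.07839965820312)
```

The tool is vertical and aligned. The second view gives the tab at (596.3, 79.9), mean (597.4, 80). I descend.

>>> step_arm([
  {"x": -5.5, "y": 1, "z": -40, "rx": 0, "ry": 0, "rz": 0, "hand": 50},
  {"x": -5.5, "y": 1, "z": -85, "rx": 0, "ry": 0, "rz": 0, "hand": 50},
  {"x": -5.5, "y": 1, "z": -130, "rx": 0, "ry": 0, "rz": 0, "hand": 50},
  {"x": -5.5, "y": 1, "z": -175, "rx": 0, "ry": 0, "rz": 0, "hand": 50},
  {"x": -5.5, "y": 1, "z": -210, "rx": 0, "ry": 0, "rz": 0, "hand": 50},
])

```text
time: 14.65
eef_pos: [595.5, 80.2, 153.7]
tool_rot: [[-0.002, 0.136, 0.991], [0.001, 0.991, -0.136], [-1.0, 0.001, -0.003]]
force: [0.3, -0.5, -0.6]
width: 50.0
```

>>> step_arm([
  {"x": 0, "y": 0, "z": -25, "rx": 0, "ry": 0, "rz": 0, "hand": 50},
  {"x": 0, "y": 0, "z": -45, "rx": 0, "ry": 0, "rz": 0, "hand": 50},
  {"x": 0, "y": 0, "z": -55, "rx": 0, "ry": 0, "rz": 0, "hand": 50},
  {"x": 0, "y": 0, "z": -55, "rx": 0, "ry": 0, "rz": 0, "hand": 50},
])

```text
time: 15.05
eef_pos: [595.5, 80.2, 100.1]
tool_rot: [[-0.003, 0.135, 0.991], [0.001, 0.991, -0.135], [-1.0, 0.0, -0.003]]
force: [0.0, -0.1, -0.4]
width: 49.8
```

Run:
```python
from loc import *
from meas import *
s=loc()
im,d,p=snap('wrist'); save(im,'w8.png')
```

```text
[595.5  80.2 100.1] [  2.8  12.6  92.2   0.1  75.4 -79.5] [-0.003  0.001 -1.   ] 15.05 49.829591809956305 [ 0.  -0.1 -0.4]
local -7.3 70.0 grasp -7.3 70.0 119.1 tilt -0.2
```

View pics/w8.png

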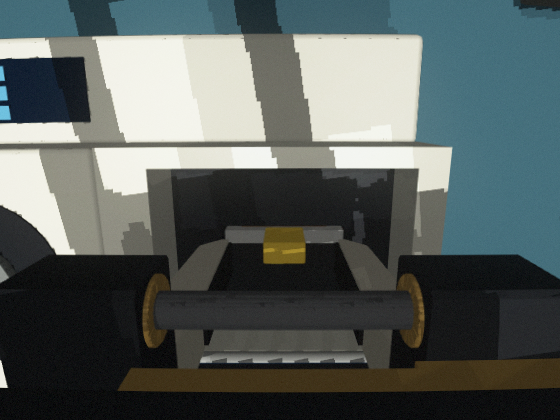

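The tab top (284,250) is centred between the fingers and the frame lies at row 234. I check its x offset before going down.

Run:
```python
from loc import *
from meas import *
s=loc()
im,d,p=snap('wrist'); M=masks(im)
px,c=blob(M['yellow']|((im[...,0]>90)&(im[...,2]<60)),(240,215,330,275)); Q=deproj(p,px,d[px[:,1],px[:,0]]); t=Q[:,2]>85; T=plane(p,px[t],89)
print(c,len(px),t.sum(),T.mean(0),cv2.minAreaRect(T[:,:2].astype(np.float32)),np.percentile(Q[:,2],[5,50,95]))
print(project(p,[s['eef_pos']]),px.min(0),px.max(0))
```

```text
[596.5  80.3 101.7] [  2.8  12.5  92.1   0.1  75.4 -79.5] [-0.     0.001 -1.   ] 15.1 49.681381901478375 [ 0.1 -0.8  0.8]
local -6.4 70.2 grasp -6.4 70.2 120.7 tilt -0.0
[283.47208931 242.98564593] 1254 888 [596.40464645  79.97673395  89.        ] ((593.814697265625, 80.22271728515625), (20.92798614501953, 17.04216766357422), 82.18199157714844) [65.95574847 88.7844944  90.13497994]
[[284.03510248 257.46224708]] [263 225] [304 259]
```

>>> step_arm([
  {"x": 0.5, "y": 0, "z": -15, "rx": 0, "ry": 0, "rz": 0, "hand": 50},
  {"x": 0.5, "y": 0, "z": -28, "rx": 0, "ry": 0, "rz": 0, "hand": 50},
  {"x": 0.5, "y": 0, "z": -36, "rx": 0, "ry": 0, "rz": 0, "hand": 50},
  {"x": 0.5, "y": 0, "z": -36, "rx": 0, "ry": 0, "rz": 0, "hand": 50},
  {"x": 0.5, "y": 0, "z": -36, "rx": 0, "ry": 0, "rz": 0, "hand": 50},
])

```text
time: 15.65
eef_pos: [596.6, 80.3, 65.2]
tool_rot: [[-0.001, 0.134, 0.991], [0.001, 0.991, -0.134], [-1.0, 0.001, -0.001]]
force: [-0.4, -0.9, 0.0]
width: 49.9
```

>>> step_arm([
  {"x": 0, "y": 0, "z": 0, "rx": 0, "ry": 0, "rz": 0, "hand": 10},
  {"x": 0, "y": 0, "z": 0, "rx": 0, "ry": 0, "rz": 0, "hand": 10},
  {"x": 0, "y": 0, "z": 0, "rx": 0, "ry": 0, "rz": 0, "hand": 10},
  {"x": 0, "y": 0, "z": 0, "rx": 0, "ry": 0, "rz": 0, "hand": 10},
  {"x": 0, "y": 0, "z": 0, "rx": 0, "ry": 0, "rz": 0, "hand": 10},
])

```text
time: 16.15
eef_pos: [597.2, 80.3, 66.0]
tool_rot: [[0.001, 0.134, 0.991], [0.001, 0.991, -0.134], [-1.0, 0.001, 0.001]]
force: [-0.4, 1.0, 0.8]
width: 21.6
```

```bash
python3 -c "
from loc import *
loc()"
```

```text
[597.2  80.3  66. ] [  2.8  14.7  93.5   0.1  71.7 -79.6] [ 0.001  0.001 -1.   ] 16.15 21.58066801238366 [-0.4  1.   0.8]
local -5.7 70.4 grasp -5.7 70.3 85.0 tilt 0.0
```

Gripped (21.6 mm), TCP 54 mm above the foot. I draw it up.

>>> step_arm([
  {"x": 0, "y": 0, "z": 10, "rx": 0, "ry": 0, "rz": 0, "hand": 10},
  {"x": 0, "y": 0, "z": 22, "rx": 0, "ry": 0, "rz": 0, "hand": 10},
  {"x": 0, "y": 0, "z": 34, "rx": 0, "ry": 0, "rz": 0, "hand": 10},
  {"x": 0, "y": 0, "z": 46, "rx": 0, "ry": 0, "rz": 0, "hand": 10},
  {"x": 0, "y": 0, "z": 58, "rx": 0, "ry": 0, "rz": 0, "hand": 10},
])

```text
time: 16.65
eef_pos: [597.3, 80.3, 125.3]
tool_rot: [[0.001, 0.134, 0.991], [0.001, 0.991, -0.134], [-1.0, 0.001, 0.001]]
force: [0.4, -0.3, -0.4]
width: 21.7
```

>>> step_arm([
  {"x": 0, "y": 0, "z": 20, "rx": 0, "ry": 0, "rz": 0, "hand": 10},
  {"x": 0, "y": 0, "z": 45, "rx": 0, "ry": 0, "rz": 0, "hand": 10},
  {"x": 0, "y": 0, "z": 75, "rx": 0, "ry": 0, "rz": 0, "hand": 10},
  {"x": 0, "y": 0, "z": 100, "rx": 0, "ry": 0, "rz": 0, "hand": 10},
  {"x": 0, "y": 0, "z": 110, "rx": 0, "ry": 0, "rz": 0, "hand": 10},
])

```text
time: 17.15
eef_pos: [598.4, 80.4, 238.0]
tool_rot: [[0.006, 0.134, 0.991], [0.001, 0.991, -0.134], [-1.0, 0.002, 0.005]]
force: [0.3, 0.4, -0.4]
width: 21.9
```

Run:
```python
from loc import *
from meas import *
s=loc()
im,d,p=snap('wrist'); save(im,'w9.png'); M=masks(im)
im,d,p=snap('top'); save(im,'t9.png')
# reader window by both fixed cameras at z=36
import pickle
for n,roi in(('top',(165,265,220,325)),('scene',(345,205,395,250))):
    im,d,p=pickle.load(open(n+'0.pkl','rb')); M=masks(im); px,c=blob(M['red'],roi); P=plane(p,px,36); print(n,len(px),cv2.minAreaRect(P[:,:2].astype(np.float32)),plane(p,[c],36))
```

```text
[598.4  80.4 238. ] [  2.8   7.3  83.4   0.1  88.9 -79.5] [ 0.006  0.001 -1.   ] 17.15 21.904335469340907 [ 0.3  0.4 -0.4]
local -4.5 70.6 grasp -4.6 70.5 257.0 tilt 0.3
top 477 ((429.3611755371094, 321.66693115234375), (56.470985412597656, 56.97658157348633), 80.04524993896484) [[429.48873399 321.94896959  36.        ]]
scene 284 ((431.4873046875, 320.2159423828125), (60.527503967285156, 60.29733657836914), 78.57904815673828) [[432.25386648 320.6940199   36.        ]]
```

Both cameras agree on the window centre, (430.5, 321). I carry the slide there, high.

>>> step_arm([
  {"x": -15, "y": 21, "z": 0, "rx": 0, "ry": 0, "rz": 0, "hand": 10},
  {"x": -37, "y": 53, "z": 0, "rx": 0, "ry": 0, "rz": 0, "hand": 10},
  {"x": -60, "y": 87, "z": 0, "rx": 0, "ry": 0, "rz": 0, "hand": 10},
  {"x": -84, "y": 121, "z": 0, "rx": 0, "ry": 0, "rz": 0, "hand": 10},
  {"x": -108, "y": 155, "z": 0, "rx": 0, "ry": 0, "rz": 0, "hand": 10},
])

```text
time: 17.75
eef_pos: [487.0, 236.0, 231.5]
tool_rot: [[-0.003, 0.135, 0.991], [-0.0, 0.991, -0.135], [-1.0, -0.0, -0.003]]
force: [-0.0, 0.8, -0.8]
width: 21.9
```

>>> step_arm([
  {"x": -24, "y": 34, "z": 0, "rx": 0, "ry": 0, "rz": 0, "hand": 10},
  {"x": -43, "y": 62, "z": 0, "rx": 0, "ry": 0, "rz": 0, "hand": 10},
  {"x": -55, "y": 79, "z": 0, "rx": 0, "ry": 0, "rz": 0, "hand": 10},
  {"x": -59, "y": 85, "z": 0, "rx": 0, "ry": 0, "rz": 0, "hand": 10},
  {"x": -59, "y": 85, "z": 0, "rx": 0, "ry": 0, "rz": 0, "hand": 10},
])

```text
time: 18.25
eef_pos: [429.1, 320.4, 232.3]
tool_rot: [[-0.001, 0.133, 0.991], [-0.0, 0.991, -0.133], [-1.0, -0.0, -0.001]]
force: [0.5, -0.3, -0.9]
width: 21.7
```

Run:
```python
from loc import *
from meas import *
s=loc()
im,d,p=snap('wrist'); save(im,'w10.png'); M=masks(im)
hsv=cv2.cvtColor(im,cv2.COLOR_RGB2HSV)
px=np.argwhere(M['red'])[:,::-1]; P=plane(p,px,36); k=(np.hypot(*(P[:,:2]-[430.5,321]).T)<60); print(k.sum(),cv2.minAreaRect(P[k][:,:2].astype(np.float32)))
```

```text
[429.1 320.4 232.3] [ 31.2  -2.8  94.4   0.   88.5 -51.1] [-0.001 -0.    -1.   ] 18.25 21.665677223580143 [ 0.5 -0.3 -0.9]
local -204.7 285.5 grasp -204.7 285.5 251.3 tilt -0.1
2649 ((430.7689514160156, 320.24755859375), (59.52518081665039, 60.046730041503906), 80.08119201660156)
```

View pics/w10.png

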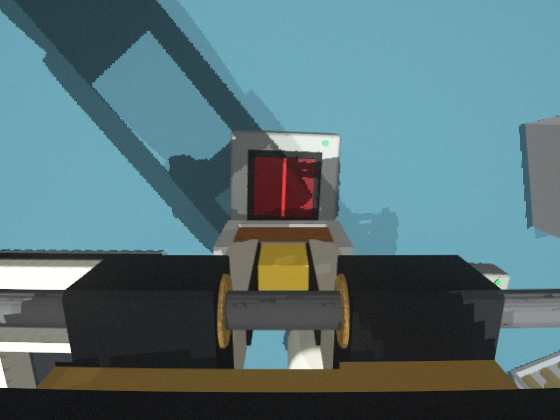

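The slide (rows 225–245) is held squarely over the window at (285,185). This view gives the window centre as (430.8, 320.2), which agrees. I lower to TCP z = 140 (foot at 86).

>>> step_arm([
  {"x": 1.2, "y": 0.2, "z": -25, "rx": 0, "ry": 0, "rz": 0, "hand": 10},
  {"x": 1.2, "y": 0.2, "z": -50, "rx": 0, "ry": 0, "rz": 0, "hand": 10},
  {"x": 1.2, "y": 0.2, "z": -72, "rx": 0, "ry": 0, "rz": 0, "hand": 10},
  {"x": 1.2, "y": 0.2, "z": -86, "rx": 0, "ry": 0, "rz": 0, "hand": 10},
  {"x": 1.2, "y": 0.2, "z": -92, "rx": 0, "ry": 0, "rz": 0, "hand": 10},
])

```text
time: 18.8
eef_pos: [430.9, 319.0, 139.7]
tool_rot: [[-0.002, 0.136, 0.991], [-0.001, 0.991, -0.136], [-1.0, -0.001, -0.002]]
force: [-0.9, 0.4, -1.6]
width: 22.2
```

>>> step_arm([
  {"x": 0, "y": 0, "z": 0, "rx": 0, "ry": 0, "rz": 0, "hand": 10},
  {"x": 0, "y": 0, "z": 0, "rx": 0, "ry": 0, "rz": 0, "hand": 10},
  {"x": 0, "y": 0, "z": 0, "rx": 0, "ry": 0, "rz": 0, "hand": 10},
  {"x": 0, "y": 0, "z": 0, "rx": 0, "ry": 0, "rz": 0, "hand": 10},
  {"x": 0, "y": 0, "z": 0, "rx": 0, "ry": 0, "rz": 0, "hand": 10},
])

```text
time: 19.3
eef_pos: [431.5, 320.8, 142.4]
tool_rot: [[0.001, 0.134, 0.991], [0.002, 0.991, -0.134], [-1.0, 0.002, 0.001]]
force: [-0.8, -0.0, -0.6]
width: 21.8
```

Run:
```python
from loc import *
from meas import *
s=loc()
im,d,p=snap('scene'); save(im,'s11.png')
im2,d2,p2=snap('top'); save(im2,'t11.png'); M=masks(im2)
r=(320,200,375,250)
px,cr=blob(M['red'],r); px,cg=blob(M['green'],r); R=plane(p2,[cr],130)[0];G=plane(p2,[cg],97)[0]; print('red',R,'green',G,'pointer dir',np.degrees(np.arctan2(R[1]+78.7,R[0]-591.3)))
z=np.hstack([np.kron(im[110:310,130:430],np.ones((2,2,1),np.uint8))[:400,:600]]); t=np.kron(im2[170:300,230:390],np.ones((2,2,1),np.uint8)); 
c=np.zeros((400,800,3),np.uint8); c[:,:480]=z[:,120:600]; c[:260,480:]=t; save(c,'fin.png')
```

```text
[431.5 320.8 142.4] [ 31.1   0.5 100.6   0.   78.8 -51.2] [ 0.001  0.002 -1.   ] 19.3 21.769965188821256 [-0.8 -0.  -0.6]
local -202.4 286.2 grasp -202.4 286.1 161.4 tilt 0.1
red [576.48892828 -75.54984562 130.        ] green [550.59775907 -72.55377445  97.        ] pointer dir 167.99273136167866
```

View pics/fin.png

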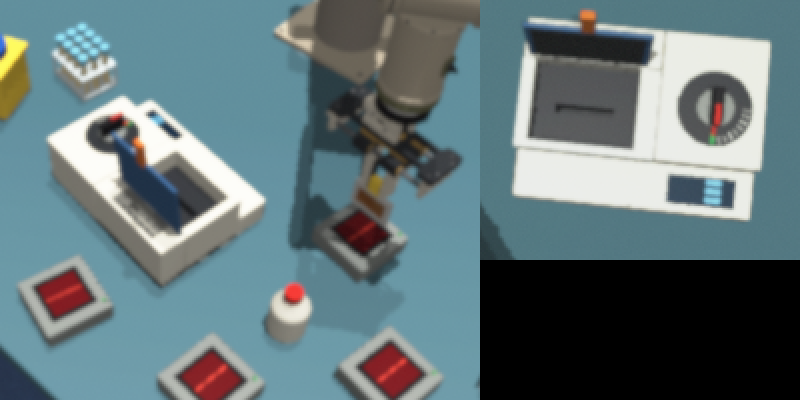

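The final picture shows the flap open, the slot empty, the pointer on the green mark, the slide upright over the nearest reader, and the bystanders in place. I lower 2 mm, settle and hand in.

>>> step_arm([
  {"x": -0.5, "y": 0, "z": -2, "rx": 0, "ry": 0, "rz": 0, "hand": 10},
  {"x": -0.5, "y": 0, "z": -2, "rx": 0, "ry": 0, "rz": 0, "hand": 10},
  {"x": -0.5, "y": 0, "z": -2, "rx": 0, "ry": 0, "rz": 0, "hand": 10},
  {"x": -0.5, "y": 0, "z": -2, "rx": 0, "ry": 0, "rz": 0, "hand": 10},
  {"x": -0.5, "y": 0, "z": -2, "rx": 0, "ry": 0, "rz": 0, "hand": 10},
])

```text
time: 19.9
eef_pos: [430.7, 320.5, 139.7]
tool_rot: [[0.0, 0.134, 0.991], [0.001, 0.991, -0.134], [-1.0, 0.001, 0.0]]
force: [0.6, 0.1, -1.3]
width: 21.7
```

```bash
python3 -c "
from loc import *
s=loc(); print(abs(s['qvel']).max())
print(close_job())"
```

```text
[430.7 320.5 139.7] [ 31.2   0.6 100.8   0.   78.5 -51.1] [ 0.     0.001 -1.   ] 19.9 21.687092147147393 [ 0.6  0.1 -1.3]
local -203.2 285.8 grasp -203.2 285.8 158.7 tilt 0.0
0.16847243087505862
the job is handed in; nothing more can be done
None
```

The job is handed in at 19.9 s: the dial is at zero, the flap stands open, and the arm holds the filter slide over the window of the reader nearest the base.

- **Dial:** I turned it clockwise about 76.5°. From near, its bar then measured 172.2°, the same as the photometer's zero direction. The coarser last view from above gave a pointer direction of 168° or 173°, depending on the reference used, so it disagrees with 172.2° by up to about 4°.
- **Flap:** I opened it after the dial, by gripping the tab and following its arc. It was left at about 100° and was still open, standing by itself, in the last pictures.
- **Slide:** At hand-in the tool stood at (430.7, 320.5), against a measured window centre of about (430.7, 320.6). The foot is about 50 mm above the window, worked out from the grip height rather than seen directly. The tool was vertical within 0.1° and almost still, with the grip at 21.7 mm on the 22 mm tab.
- **Forces and bystanders:** At the wrist, the highest force I saw was about 22 N, while opening the flap. The rack and bottle looked undisturbed in the last picture, as did the part of the tub in view.

Two plans changed on the way. The 45° reach under the tab ran into the joint range, so I gripped the tab instead. I also turned the hand half round before taking the slide, to keep the wrist camera clear of the open flap.

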